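Click the specimen wheel round to the microscope

ROBOT

A 6-joint arm with a two-finger parallel gripper is mounted at the origin on the work surface. World frame = base frame: x ahead of the robot, y to its left, z up, the work surface at z = 0. Lengths are in m, angles in rad, forces in N, time in s.
With the tool pointing down it reaches from about 0.3 to 0.775 m from the base axis. Payload 14.6 kg.
Tool frame: the origin (TCP) lies midway between the tips of the shut fingers; the grasp point (between the pads) lies 19 mm behind it (ctrl.grip_depth is the distance from the TCP to the grasp point, in m); z points along the fingers, x is the direction in which the jaws open and shut, and the axes are right-handed (so a half turn about z gives the same grasp; the last joint's range is limited). The gripper opens to 94 mm and grips with 3 to 60 N. Pads are 16 mm wide; open, the fingers measure 119 mm over their backs; the gripper's body (75 mm by 177 mm) begins 78 mm behind the grasp point.
Start: joints at [-1.275, 0.3, 1.521, -0, 1.321, -0.067], TCP at [0.195, -0.514, 0.205] pointing down, gripper open.
Joint ranges: [-3.03, 3.03], [-0.79, 2.21], [0.23, 2.52], [-1.04, 4.18], [0, 3.07], [-2.55, 2.55]. Speed limits (rad/s): [2.22, 2.22, 2.57, 3.14, 3.14, 3.14].

INTERFACE

Orientations are given as [roll, pitch, yaw] about the fixed x, y, z axes, in that order (R = Rz(yaw) Ry(pitch) Rx(roll)).
In Python, from station import ctrl gives the robot as it stands.
- The arm moves only by the tool play_rows, never from a script. Its argument "steps" is a list that holds one entry, the list of rows, each a list of 7 numbers: the shift along the tool's x, y, z in cm, then the turn, a rotation vector about the tool's x, y, z in rad, then the opening, from 0 (shut) to 1 (fully open). In form: [[[x, y, z, ax, ay, az, hand], ...]]. A call has 1 to 20 rows; each row is the pose to reach, as a shift and turn from the pose measured when the call began, along the tool's axes at that moment; what a row does not reach only later rows make up. A row lasts 1/12 s, in which the tool goes at most 41.7 mm and 7.16 degrees, less where a joint would pass 70% of its speed; a pose out of reach is approached as far as the arm can. A call with a gripper value outside its range is refused whole. The fingers move at their own pace and stop on an object; "force" is the grip in N (left out, the last holds). Time passes only in rows, so rows that repeat a pose let the fingers close. It gives the time, the measured TCP pose, the force and the opening at its end, in the units of the state.
- ctrl.get_obs(): the state, without advancing time (a new reading comes with each control period).
- ctrl.camera(name): name is "scene" or "top" or "wrist"; returns a dict with "frame" (420x560x3 uint8, blue, green, red), "fovy" (degrees; the focal length in pixels is half the picture's height over the tangent of half this angle, whatever the lens; pixels are square), "cx", "cy" (the principal point, pixels), "D" ([k1, k2, p1, p2, k3] as OpenCV has them; the pictures are not rectified), "world_to_cam" (4x4, takes a point from world to camera coordinates). Camera axes: x right, y up, looking along -z (the intrinsics and any distortion apply to the point x, -y, -z); pixel columns grow to the right and rows downward; lengths in m; the calibration is good to about 2 mm. A picture is of the moment at which its call begins. There is no depth.
- ctrl.hand_in(): hands the job in, once; it reports no verdict.
The state is a dict: "time_s": time; "qpos": joint angles; "joint_vel": joint speeds; "tau": joint torques, N m; "ee_pos": TCP position; "eef_rot": TCP orientation; "force": force on the tool from outside, world axes, zero at the start; "moment": the same for the moment, N m; "grip_width": finger opening in m.
Only numpy, scipy, OpenCV 4.12 (cv2) and the standard library are available. Lean on these libraries where they do the work, as an engineer would, in place of code of your own. Each camera call takes 0.05 s, during which the arm holds its last target. There are 200 camera calls.

TASK

On the white specimen stand, flick the finned wheel round with a fingertip, counter-clockwise as seen from above, until the well with the large dark stone fragment sits in its click at the mark under the small tilted microscope; do not let it run on past that click. Push its fins gently, do not pinch or press hard on the wheel or stand, and leave the dish, jar, eyepiece cap and tweezers around the stand where they are.

Things in the scene. Friction and masses are not known exactly. Their poses are not given: they have to be found in the camera images.
- stand: White specimen stand, fixed to the table: a base 190 x 190 mm, 30 mm high, with a tongue 80 mm wide running on to x = +185 mm. Origin: centre of the square base's underside, straight below the wheel's axis; z up; +x points from the wheel's axis to the mark and the small microscope.
- nose (a point): Nose of the small microscope: a black tube 32 mm across on a post, both on the stand's +x side within 20 mm of its x axis. The tube is tilted 45 degrees, from the nose (112 mm from the wheel's axis, 126 mm above the table) outward and up to 180 mm from the axis, 194 mm high. Nothing else on the stand rises above the wheel's fins.
- wheel (a joint): Wheel angle (rad), positive counter-clockwise from above; 0 = fragment at the mark. Eight clicks a turn (every 0.785 rad); starts 2, 3 or 4 clicks short (-1.57, -2.36, -3.14). A sprung detent holds each click: 2 to 3 N on a fin starts it; pushed past halfway (0.39 rad) it snaps on into the next click by itself and stops. Stops at -3.53 and +2.75.
- rotor: The aluminium wheel: a disc 120 mm across, 34 to 44 mm above the table, with eight fins on its rim (see fin). Origin: on the axis, at the disc's underside, 34 mm above the table; z up; x points to the fragment. Eight white wells, 25 mm across, lie 37 mm from the axis, midway between fins; one holds the fragment, the others are empty or hold a 5 mm bead.
- fin (a point): Top centre of one of the eight upright fins, 70 mm from the axis, 66 mm above the table, 22.5 degrees counter-clockwise of the fragment; the others follow every 45 degrees. Each fin is 6 mm thick along the rim and reaches from 60 to 80 mm from the axis and from 34 to 66 mm above the table. The free gap between two fins is about 48 mm.
- fragment (a point): Centre of the dark, angular stone fragment, about 20 mm across, glued in its well on the wheel, 37 mm from the axis and 51 mm above the table; its top is about 62 mm above the table.
- mark (a point): The viewing place: the point 37 mm from the wheel's axis towards the small microscope, 51 mm above the table (37 mm along the stand's x), where the fragment must come to lie. A dark pointer line on the base, just outside the fins, shows its direction.
- dish: Bystander: clear, closed petri dish, 62 mm across, 14 mm high, loose on the table. Origin: centre of its underside.
- jar: Bystander: jar with black cap, 44 mm across, 65 mm high, loose on the table. Origin: centre of its underside.
- cap: Bystander: black stepped eyepiece cap, 48 mm across, 34 mm high, loose on the table. Origin: centre of its underside.
- tweezers: Bystander: steel tweezers about 125 mm long, 6 mm high, lying loose on the table along their x. Origin: their middle, at the underside.

How it is judged:
By the outcome, as a careful person would: the job done as asked, in the order asked, and still so for the second after the job is handed in, with the robot touching nothing.
It also fails if it takes over 54 s, if anything falls off the work surface, if the arm or the gripper's body presses on something with over 40 N, if the wrist force passes 120 N, or if a joint passes its speed limit or range.

## Working session

There is one attempt and no reset: what is moved stays moved. The work goes in short steps, Python scripts to look and compute and a tool call to move; the robot and the scene stay as the last step left them, time stands still between calls to the robot, and variables do not carry over. Pictures are saved under pics/ and viewed, about 8 in all and at most 12, crops included, and the job is handed in when it is done.

Besides the shell and the picture viewer there is one more tool, called as name(argument=value, ...), one argument or row to a line, values as JSON. play_rows: Moves the arm, as the interface text tells. Its arguments: {"type":"object","properties":{"steps":{"type":"array"},"force":{"type":"number"}},"required":["steps"]}

```bash
mkdir -p pics; ls
python3 - <<'E'
from station import ctrl
import cv2
o=ctrl.get_obs(); print({k:o[k] for k in('time_s','ee_pos','eef_rot','force','grip_width')})
for n in('scene','top'):
    c=ctrl.camera(n); cv2.imwrite(f'pics/{n}0.png',c['frame']); print(n,c['fovy'],c['cx'],c['cy'],c['D'],c['world_to_cam'])
E
```

```text
pics
{'time_s': 0.0, 'ee_pos': array([ 0.19510511, -0.51394522,  0.20488573]), 'eef_rot': array([-3.14152239e+00,  1.17317218e-03, -1.20796266e+00]), 'force': array([-0.60477318,  0.72719916, -0.13125571]), 'grip_width': 0.09425009086557626}
scene 48.514965732016954 279.73464419031967 201.26473736134398 [-0.07688772  0.          0.          0.          0.        ] [[ 0.73804844  0.67453181  0.0170684  -0.48783334]
 [-0.39689121  0.41352908  0.81943338  0.16618798]
 [ 0.5456756  -0.61155583  0.57292024 -1.42310954]
 [ 0.          0.          0.          1.        ]]
top 55.722776042290434 280.4055810648982 203.70003556025972 [-0.01315144  0.          0.          0.          0.        ] [[-0.01298036 -0.99954566  0.0272025   0.03937425]
 [ 0.99389777 -0.00991723  0.10985846 -0.63352326]
 [-0.10953877  0.0284625   0.99357493 -0.76225034]
 [ 0.          0.          0.          1.        ]]
```

View pics/top0.png

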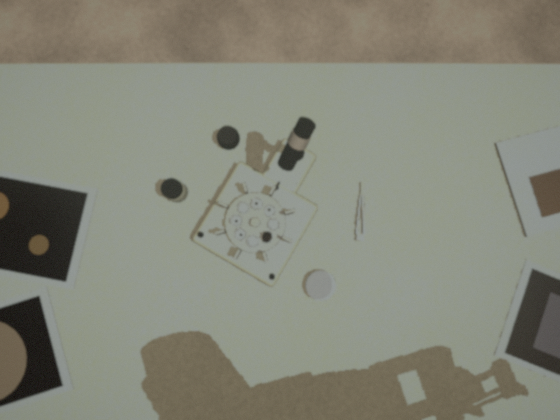

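View pics/scene0.png

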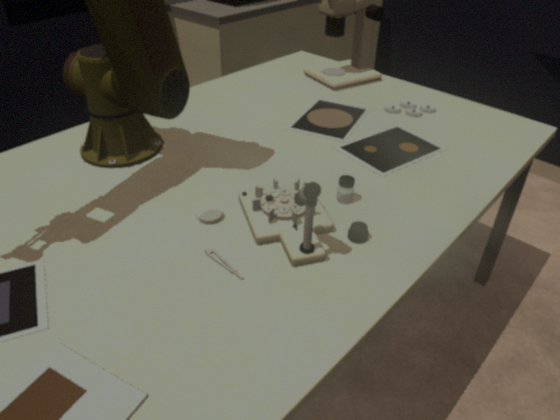

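Top view: the stand centre is near (254,222), the fragment is at about (266,237), and the microscope points up-right to (303,125). The tweezers are at (360,210), the dish at (318,284), the jar at (172,188) and the cap at (228,137). Next I'll locate the stand and overlay a model of it.

```bash
cat > h.py <<'E'
import numpy as np, cv2
from station import ctrl
def K(c):
    f=c['frame'].shape[0]/2/np.tan(np.radians(c['fovy'])/2)
    return np.array([[f,0,c['cx']],[0,f,c['cy']],[0,0,1.]])
F=np.diag([1.,-1,-1])
def proj(c,P):
    M=c['world_to_cam']; p=np.atleast_2d(P)@(F@M[:3,:3]).T+F@M[:3,3]
    return cv2.projectPoints(p,np.zeros(3),np.zeros(3),K(c),c['D'])[0][:,0]
def unproj(c,uv,z):
    M=c['world_to_cam']; q=cv2.undistortPoints(np.float64(uv).reshape(-1,1,2),K(c),c['D'])[:,0]
    d=np.c_[q,np.ones(len(q))]@(F@M[:3,:3]); o=-M[:3,:3].T@M[:3,3]
    return o+d*((z-o[2])/d[:,2])[:,None]
def stand(px,py,yaw,P):
    c,s=np.cos(yaw),np.sin(yaw); P=np.atleast_2d(P)
    return P@np.array([[c,s,0],[-s,c,0],[0,0,1]])+[px,py,0]
def ring(r,z,n=40):
    a=np.linspace(0,2*np.pi,n); return np.c_[r*np.cos(a),r*np.sin(a),a*0+z]
E
cat > m.py <<'E'
from h import *
from scipy.optimize import least_squares
c=ctrl.camera('top')
corn=[[192,238],[272,285],[318,206]]
W=unproj(c,corn,.03); print(W.round(4))
mod=np.array([[-.095,.095,.03],[-.095,-.095,.03],[.095,-.095,.03]])
r=least_squares(lambda p:(proj(c,stand(*p,mod))-corn).ravel(),[.45,0,-.5]); p=r.x
print(p,r.fun.round(1))
fr=unproj(c,[[266,237]],.058)[0]; v=fr[:2]-p[:2]; print('frag',fr,np.hypot(*v),np.arctan2(v[1],v[0])-p[2])
for n,uv,z in(('tw',[360,210],.004),('tw1',[361,182],.004),('tw2',[356,240],.004),('dish',[318,284],.012),('jar',[171,187],.065),('cap',[228,137],.034)): print(n,unproj(c,[uv],z)[0].round(3))
np.save('p.npy',p)
im=cv2.resize(c['frame'],None,fx=4,fy=4,interpolation=cv2.INTER_CUBIC)
im=cv2.convertScaleAbs(im,alpha=1.2)
dr=lambda P,col:cv2.polylines(im,[np.int32(proj(c,stand(*p,P))*4+2)],False,col,1)
dr(np.array([[-.095,-.095,.03],[.095,-.095,.03],[.095,.095,.03],[-.095,.095,.03],[-.095,-.095,.03]]),(0,0,255))
dr(ring(.06,.044),(0,200,0))
for k in range(8):
    a=np.radians(22.5+45*k); dr(np.array([[.06*np.cos(a),.06*np.sin(a),.066],[.08*np.cos(a),.08*np.sin(a),.066]]),(255,0,0))
dr(np.array([[.085,0,.03],[.112,0,.03]]),(255,0,255))
cv2.imwrite('pics/top1.png',im[420:1020,620:1420])
E
python3 m.py
```

```text
[[ 0.5676  0.2086  0.03  ]
 [ 0.4733  0.0506  0.03  ]
 [ 0.629  -0.044   0.03  ]]
[ 0.60028619  0.08234456 -0.54459412] [-2.2 -0.3  0.2  1.8  2.  -1.7]
frag [0.56708979 0.06136183 0.058     ] 0.039271822325766884 -2.0333251257918867
tw [ 0.622 -0.135  0.004]
tw1 [ 0.682 -0.139  0.004]
tw2 [ 0.56  -0.125  0.004]
dish [ 0.472 -0.043  0.012]
jar [0.665 0.243 0.065]
cap [0.772 0.137 0.034]
```

View pics/top1.png

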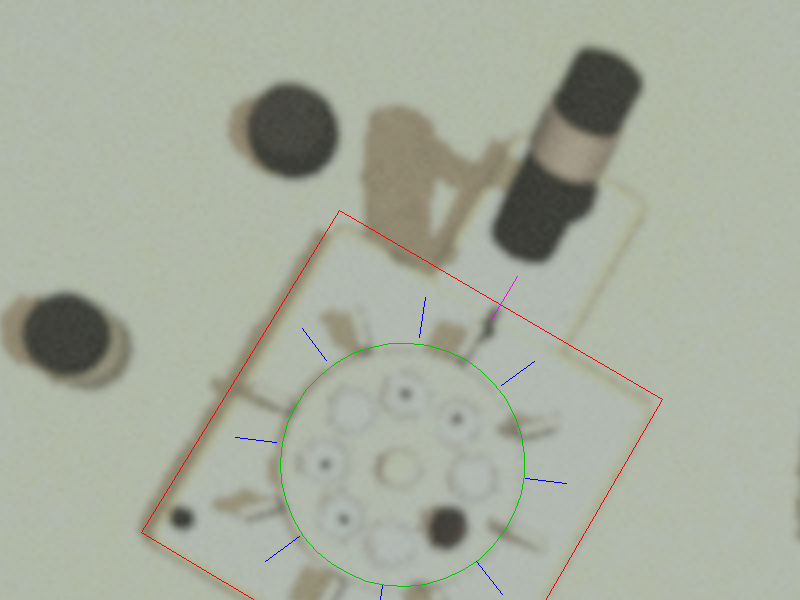

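Run:
```python
from h import *
from scipy.spatial.transform import Rotation as R
c=ctrl.camera('wrist'); o=ctrl.get_obs(); print(o['time_s'],o['qpos'].round(3))
T=np.eye(4);T[:3,:3]=R.from_euler('xyz',o['eef_rot']).as_matrix();T[:3,3]=o['ee_pos']
print('tool R\n',T[:3,:3].round(3)); print('cam in tool\n',(np.linalg.inv(T)@np.linalg.inv(c['world_to_cam'])).round(3),c['fovy'],c['D'])
# rectified top view in stand-guess frame at wheel-top height
c=ctrl.camera('top'); x0,y0=.600,.082
g=np.mgrid[-.14:.14:560j,-.14:.14:560j]  # row: x from + to -
X=x0-g[0];Y=y0-g[1]
uv=proj(c,np.c_[X.ravel(),Y.ravel(),np.full(X.size,.044)]).astype(np.float32).reshape(560,560,2)
im=cv2.remap(c['frame'],uv,None,cv2.INTER_CUBIC); cv2.imwrite('pics/rect.png',im)
```

```text
0.2 [-1.275  0.3    1.521 -0.     1.321 -0.067]
tool R
 [[ 0.355 -0.935 -0.   ]
 [-0.935 -0.355  0.001]
 [-0.001 -0.    -1.   ]]
cam in tool
 [[ 1.    -0.001  0.    -0.001]
 [-0.001 -0.97  -0.242 -0.07 ]
 [ 0.001  0.242 -0.97  -0.179]
 [ 0.     0.     0.     1.   ]] 65.37127169612134 [-0.06942679  0.          0.          0.          0.        ]
```

View pics/rect.png

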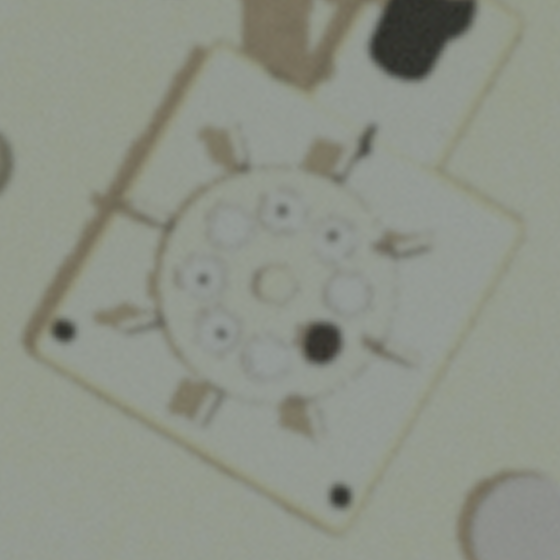

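The wheel centre is about (0.598, 0.084) and the stand yaw about -0.53. The fragment reads about -110° from the mark, which is between clicks, so I'll check it up close. I'm moving to a hover on the stand's -x side and shutting the fingers on the way.

play_rows(
  steps=[
    [[-2.4,-2.7,0,0,0,-0.03,0],[-4.8,-5.4,0,0,0,-0.07,0],[-7.6,-8.7,0,0,0,-0.11,0],[-10.4,-11.9,0,0,0,-0.15,0],[-13.2,-15.2,0,0,0,-0.19,0],[-16.1,-18.4,0,0,0,-0.23,0],[-19,-21.7,0,0,0,-0.27,0],[-21.8,-24.9,0,0,0,-0.31,0],[-24.7,-28.2,0,0,0,-0.35,0],[-27.5,-31.4,0.2,0,0,-0.39,0],[-30.4,-34.7,0.3,0,0,-0.43,0],[-33.2,-37.9,0.4,0,0,-0.47,0],[-36.1,-41.2,0.5,0,0,-0.51,0],[-38.9,-44.4,0.5,0,0,-0.55,0],[-41.8,-47.7,0.5,0,0,-0.59,0],[-44.2,-50.4,0.5,0,0,-0.63,0],[-46.2,-52.7,0.5,0,0,-0.66,0],[-47.5,-54.2,0.5,0,0,-0.677,0],[-47.5,-54.2,0.5,0,0,-0.677,0],[-47.5,-54.2,0.5,0,0,-0.677,0]],
  ],
  force=10,
)

```text
time_s: 1.92
ee_pos: [0.5332, 0.1232, 0.1998]
eef_rot: [3.141, 0.001, -0.529]
force: [0.7, -0.8, -0.6]
grip_width: 0.0001
```

```bash
cat > rect.py <<'E'
import sys
from h import *
cam,out=sys.argv[1],sys.argv[2]
c=ctrl.camera(cam); o=ctrl.get_obs(); print(o['time_s'],o['ee_pos'].round(4),o['eef_rot'].round(3),o['force'].round(2),o['grip_width'])
cv2.imwrite(out,c['frame'])
np.savez(out+'.npz',**c)
E
python3 rect.py wrist pics/w1.png
```

```text
1.9667 [0.533  0.1222 0.2001] [ 3.141e+00  1.000e-03 -5.310e-01] [-0.36 -0.36  0.15] 0.0006581897082085705
```

View pics/w1.png

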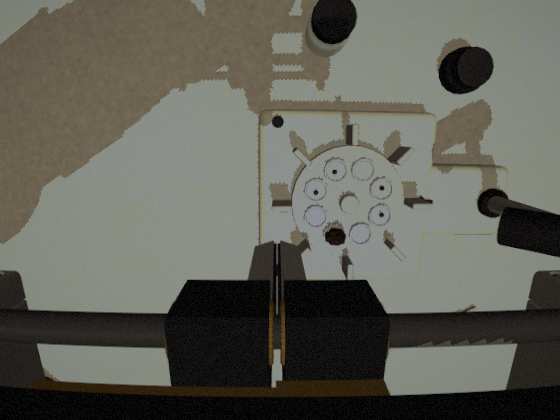

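```bash
cat > wm.py <<'E'
from h import *
c=dict(np.load('pics/w1.png.npz'))
w=unproj(c,[[381,188],[362,169],[335,169],[316,188],[315,215],[335,237],[360,233],[380,214]],.046)
ce=w.mean(0); print('centre',ce,'r',np.hypot(*(w-ce)[:,:2].T).round(4))
e=unproj(c,[[262,112],[434,113],[260,115],[260,250],[434,165],[505,165],[425,233],[490,234]],.03)
for i in range(0,8,2):
    d=e[i+1]-e[i]; print('edge',np.degrees(np.arctan2(d[1],d[0])).round(1))
print('well ang',np.degrees(np.arctan2(*(w-ce)[:,1::-1].T)).round(1))
print('post/nose', unproj(c,[[491,203]],.126))
im=cv2.resize(c['frame'][90:290,240:510],None,fx=2.9,fy=2.9,interpolation=cv2.INTER_CUBIC); cv2.imwrite('pics/w1c.png',cv2.convertScaleAbs(im,alpha=1.5))
E
python3 wm.py
```

```text
centre [0.59737076 0.08664277 0.046     ] r [0.0368 0.0367 0.0376 0.0371 0.0369 0.0401 0.0368 0.0369]
edge -30.0
edge -120.9
edge -29.5
edge -31.4
well ang [  -6.3   39.7   83.5  126.2  171.8 -137.8  -96.8  -50.5]
post/nose [[0.69241227 0.05017829 0.126     ]]
```

View pics/w1c.png

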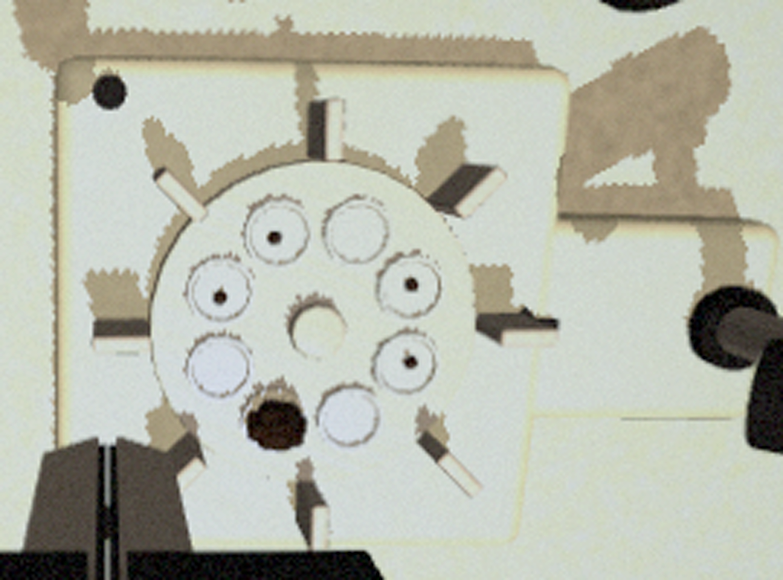

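The close-up confirms it. One fin lies over the pointer at the right and the fragment (275,425) is at about -111°, so the wheel rests about 2.5 clicks short, between clicks. I'll insert the shut fingers into the gap before the fin at 180° and push gently, watching the angle.

play_rows(
  steps=[
    [[0.1,-1.0,0,0,0,0,0],[0.3,-2.2,0.5,0,0,0,0],[0.3,-2.8,2,0,0,0,0],[0.3,-2.8,4.5,0,0,0,0],[0.3,-2.8,7,0,0,0,0],[0.3,-2.8,9.5,0,0,0,0],[0.3,-2.8,12,0,0,0,0],[0.3,-2.8,13.8,0,0,0,0],[0.3,-2.8,14.8,0,0,0,0],[0.3,-2.8,15.0,0,0,0,0],[0.3,-2.8,15.0,0,0,0,0]],
  ],
)

```text
time_s: 2.88
ee_pos: [0.5498, 0.1446, 0.0503]
eef_rot: [3.141, 0.001, -0.531]
force: [0.4, 0.4, -0.6]
grip_width: 0.001
```

```bash
cat > ang.py <<'E'
from h import *
import sys
X0,Y0,YW=.597,.0855,-.53
def angle(name,out=None):
    c=ctrl.camera(name); n=480; g=np.linspace(.12,-.12,n)
    X,Y=np.meshgrid(g[::-1],g)   # stand frame: right=+x, up=+y
    P=stand(X0,Y0,YW,np.c_[X.ravel(),Y.ravel(),np.full(X.size,.055)])
    im=cv2.remap(c['frame'],proj(c,P).astype(np.float32).reshape(n,n,2),None,cv2.INTER_LINEAR)
    if out: cv2.imwrite(out,cv2.convertScaleAbs(im,alpha=1.4))
    r=np.hypot(X,Y); m=((im.max(2)<60)&(r<.052)&(r>.022)).astype(np.uint8)
    k,_,s,ce=cv2.connectedComponentsWithStats(m)
    for i in range(1,k):
        if s[i,4]>250:
            x,y=np.interp(ce[i],np.arange(n),[0]*n) if 0 else (g[::-1][int(ce[i][0])],g[int(ce[i][1])])
            print(name,'blob mm2',s[i,4]/4,'ang',np.degrees(np.arctan2(y,x)).round(1),'r',np.hypot(x,y).round(4))
o=ctrl.get_obs(); d=o['ee_pos'][:2]-[X0,Y0]; c_,s_=np.cos(YW),np.sin(YW)
print('t',o['time_s'],'tcp stand mm',(1e3*np.array([d@[c_,s_],d@[-s_,c_]])).round(1),'z',o['ee_pos'][2].round(4),'F',o['force'].round(2),'Ftan(-ys)',(-o['force'][:2]@[-s_,c_]).round(2))
angle('wrist',sys.argv[1] if len(sys.argv)>1 else None); angle('top')
E
python3 ang.py pics/a1.png
```

```text
t 2.8833 tcp stand mm [-70.6  27.1] z 0.0503 F [ 0.44  0.44 -0.57] Ftan(-ys) -0.6
wrist blob mm2 2995.0 ang -125.7 r 0.0219
top blob mm2 90.75 ang 126.3 r 0.0233
```

View pics/a1.png

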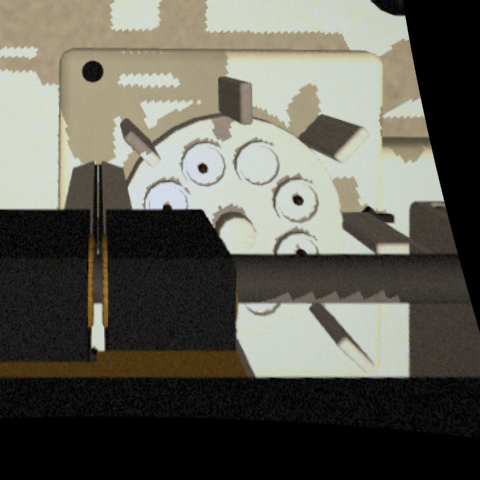

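The gripper hides the fragment in this pose (only the wells at upper right are visible), so I'll push by small strokes and lift to check.

play_rows(
  steps=[
    [[0,0.4,0,0,0,0,0],[0,0.9,0,0,0,0,0],[0,1.3,0,0,0,0,0],[0,1.6,0,0,0,0,0],[0,1.8,0,0,0,0,0],[0,2.0,0,0,0,0,0],[0,2.2,0,0,0,0,0],[0,2.4,0,0,0,0,0],[0,2.5,0,0,0,0,0]],
  ],
)

```text
time_s: 3.73
ee_pos: [0.5376, 0.1231, 0.0514]
eef_rot: [-3.141, -0.0, -0.531]
force: [0.1, -0.4, 0.1]
grip_width: 0.0004
```

```bash
python3 ang.py pics/a2.png
```

```text
t 3.7333 tcp stand mm [-70.3   2.4] z 0.0514 F [ 0.08 -0.37  0.13] Ftan(-ys) 0.28
wrist blob mm2 1980.5 ang -110.0 r 0.0344
```

View pics/a2.png

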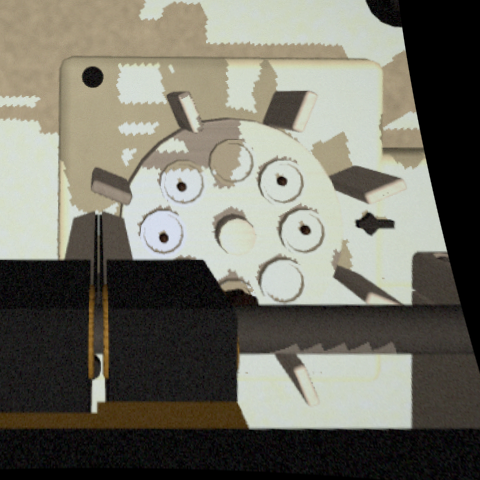

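The wheel snapped in: a beaded well (305,230) is now on the pointer's line (375,224) and the fragment shows at (240,298), about -90°. Two clicks remain. I'll go round the outside to the next fin and push it just past halfway.

play_rows(
  steps=[
    [[-1.2,0,0,0,0,0,0],[-3.0,0,0,0,0,0,0],[-3.3,-1.5,0,0,0,0,0],[-3.3,-3.5,0,0,0,0,0],[-3.0,-4.8,0.1,0,0,0,0],[-1.5,-4.9,0.1,0,0,0,0],[0.4,-4.9,0.1,0,0,0,0],[1.3,-4.8,0.1,0,0,0,0],[1.2,-4.4,0.1,0,0,0,0],[1.1,-4.0,0.1,0,0,0,0],[0.9,-3.6,0.1,0,0,0,0],[0.8,-3.2,0.1,0,0,0,0],[0.6,-2.8,0.1,0,0,0,0],[0.5,-2.4,0.1,0,0,0,0],[0.3,-2.0,0.1,0,0,0,0],[0.2,-1.6,0.1,0,0,0,0],[0.1,-1.2,0.1,0,0,0,0],[0,-0.8,0.1,0,0,0,0],[0,-0.4,0.1,0,0,0,0],[0,-0.2,0.1,0,0,0,0]],
  ],
)

```text
time_s: 5.5
ee_pos: [0.5383, 0.1244, 0.0503]
eef_rot: [-3.141, -0.0, -0.531]
force: [-0.5, 0.2, -0.1]
grip_width: 0.0006
```

```bash
python3 ang.py pics/a3.png
```

```text
t 5.5 tcp stand mm [-70.3   3.9] z 0.0503 F [-0.47  0.16 -0.09] Ftan(-ys) 0.1
wrist blob mm2 2269.25 ang -105.9 r 0.032
```

View pics/a3.png

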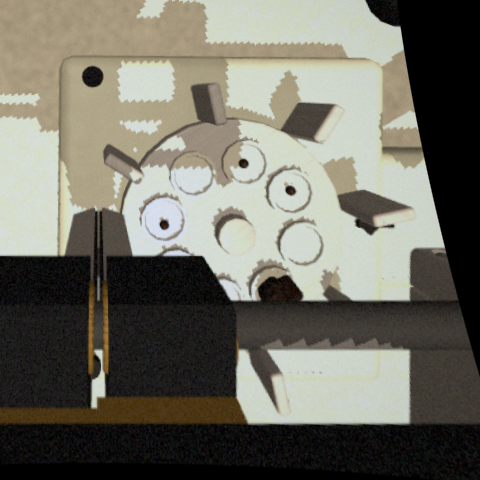

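The wheel is nearly at the -45° click, with the fragment at (280,290) and a well still about 9° short of the mark. It was probably caught mid-snap, so I'll back off slightly, wait and look again.

play_rows(
  steps=[
    [[0,-0.4,0,0,0,0,0],[0,-0.8,0,0,0,0,0],[0,-0.8,0,0,0,0,0],[0,-0.8,0,0,0,0,0]],
  ],
)

```text
time_s: 5.93
ee_pos: [0.5426, 0.1318, 0.0502]
eef_rot: [-3.141, -0.0, -0.531]
force: [-0.5, 0.1, -0.5]
grip_width: 0.0002
```

```bash
python3 ang.py pics/a4.png
```

```text
t 5.9333 tcp stand mm [-70.3  12.4] z 0.0502 F [-0.53  0.12 -0.54] Ftan(-ys) 0.16
wrist blob mm2 2732.5 ang -109.4 r 0.0279
```

View pics/a4.png

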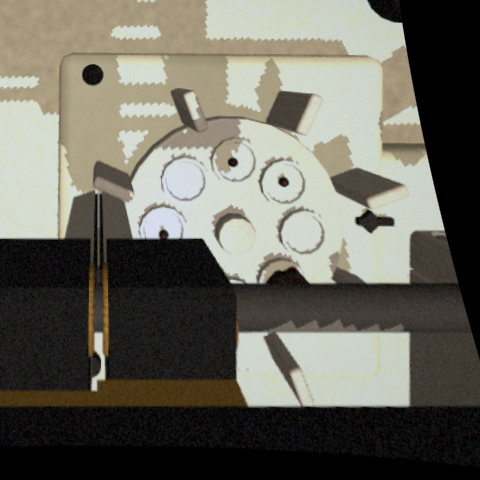

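The wheel is now settled at -45°: well (302,231) is on the pointer line. One click remains, so I'll repeat the same stroke.

play_rows(
  steps=[
    [[-0.8,0.6,0,0,0,0,0],[-2.8,0.8,0,0,0,0,0],[-3.3,-0.5,0,0,0,0,0],[-3.3,-2.5,0,0,0,0,0],[-3.0,-3.8,0,0,0,0,0],[-1.5,-3.9,0,0,0,0,0],[0.4,-3.9,0,0,0,0,0],[1.3,-3.8,0,0,0,0,0],[1.2,-3.4,0,0,0,0,0],[1.1,-3.0,0,0,0,0,0],[0.9,-2.6,0,0,0,0,0],[0.8,-2.2,0,0,0,0,0],[0.6,-1.8,0,0,0,0,0],[0.5,-1.4,0,0,0,0,0],[0.3,-1.0,0,0,0,0,0],[0.2,-0.6,0,0,0,0,0],[0.1,-0.2,0,0,0,0,0],[0,0.2,0,0,0,0,0],[0,0.6,0,0,0,0,0],[0,0.8,0,0,0,0,0]],
  ],
)

```text
time_s: 7.7
ee_pos: [0.5381, 0.1242, 0.0502]
eef_rot: [-3.141, -0.0, -0.531]
force: [0.4, 0.6, 0.3]
grip_width: 0.0005
```

play_rows(
  steps=[
    [[0,-0.2,0,0,0,0,0],[0,-0.5,0,0,0,0,0],[0,-0.5,0,0,0,0,0],[0,-0.5,0,0,0,0,0]],
  ],
)

```text
time_s: 8.03
ee_pos: [0.5408, 0.1287, 0.0501]
eef_rot: [-3.141, 0.0, -0.531]
force: [0.5, 0.6, -0.1]
grip_width: 0.0003
```

```bash
python3 ang.py pics/a5.png
```

```text
t 8.0333 tcp stand mm [-70.4   8.9] z 0.0501 F [ 0.5   0.61 -0.09] Ftan(-ys) -0.78
wrist blob mm2 313.5 ang 2.9 r 0.0349
wrist blob mm2 2400.5 ang -110.5 r 0.0308
```

View pics/a5.png

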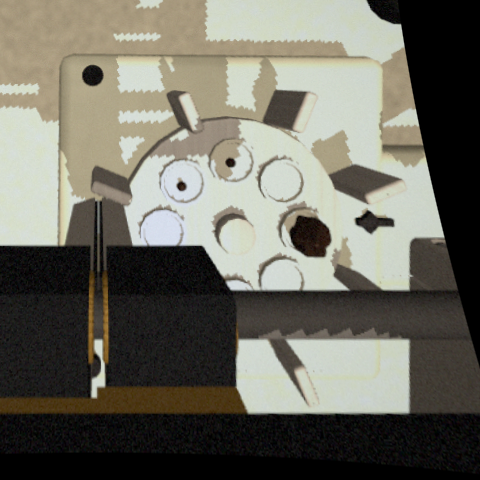

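The fragment (310,236) is at the mark in line with the pointer (375,222), and the finger is clear of the fins. I'll rise straight up through the gap and back away for a final check.

play_rows(
  steps=[
    [[0,0.3,0,0,0,0,0],[0,0.5,-1,0,0,0,0],[0,0.5,-3,0,0,0,0],[0,0.5,-6,0,0,0,0],[0,0.5,-9,0,0,0,0],[0,0.5,-12,0,0,0,0],[-1,0.5,-15,0,0,0,0],[-4,0.5,-16,0,0,0,0],[-7,0.5,-16,0,0,0,0],[-10,0.5,-16,0,0,0,0],[-13,0.5,-16,0,0,0,0],[-15,0.5,-16,0,0,0,0],[-15,0.5,-16,0,0,0,0],[-15,0.5,-16,0,0,0,0]],
  ],
)

```text
time_s: 9.3
ee_pos: [0.4085, 0.2004, 0.2111]
eef_rot: [-3.14, -0.001, -0.53]
force: [0.0, 0.4, 0.1]
grip_width: 0.0005
```

```bash
python3 ang.py
python3 - <<'E'
from h import *
c=ctrl.camera('top'); a=cv2.imread('pics/top0.png')
cv2.imwrite('pics/end.png',np.hstack([cv2.resize(i[90:320,130:400],None,fx=1.45,fy=1.45) for i in (a,c['frame'])]))
E
```

```text
t 9.3 tcp stand mm [-220.8    3.9] z 0.2111 F [0.01 0.43 0.08] Ftan(-ys) -0.38
wrist blob mm2 333.75 ang 2.9 r 0.0344
top blob mm2 63.5 ang -1.2 r 0.0368
```

View pics/end.png

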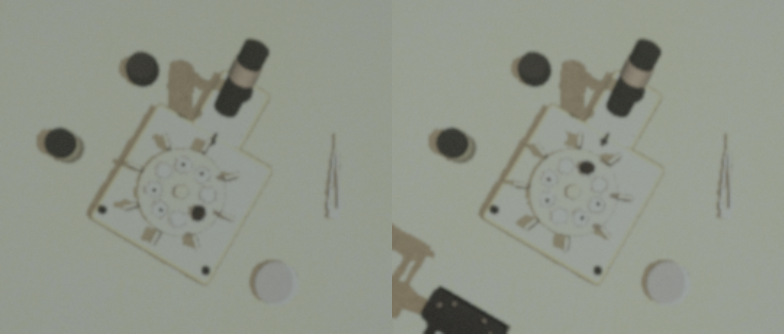

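The fragment (587,167) points at the mark, and the dish, jar, cap and tweezers are in the same places before and after. Handing in.

```bash
python3 -c "
from station import ctrl; print(ctrl.hand_in())"
```

```text
the job is handed in; nothing more can be done
None
```

The large dark fragment is in its click at the mark under the microscope, and I handed the job in at about 9.3 s. I turned the wheel counter-clockwise with the shut fingertips. One short push sent it into the -90° click. Two more pushes on the fins took it to -45° and then 0°, each stopped just past halfway so the detent finished the turn.

**Last checks:**
- **Fragment position:** the top camera puts it -1.2° from the mark and the wrist camera +2.9°, at 34 to 37 mm from the axis. The two differ by about 4°, which fits the calibration error and parallax on the tall fragment. The wheel did not run past the click.
- **Forces:** every reading I took, always at the end of a move, was under 1 N. I took none in the middle of a push.
- **Bystanders:** the dish, jar, cap and tweezers look unmoved when the before and after pictures are compared by eye. The arm is clear of everything.

**Disagreement with the brief:** at the start the wheel stood at about -111° (-1.94 rad), between clicks, although the brief says it starts exactly 2, 3 or 4 clicks short. The first push brought it properly into the -90° click.

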